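# Count ring cores through the gate of a counting tray

## Task

Count the three ferrite ring cores into the kit: with the fingertips, gently sweep them across the counting tray and through the narrow gate, one at a time, so that each drops into the slot behind it before the next one comes up to the gate. Only push them along the tray floor, never pinch or lift them, and leave the capacitor and the heat sink where they are in the tray and the other things on the bench alone.

Things in the scene. Friction and masses are not known exactly. Their poses are not given: they have to be found in the camera images.
- gate (a point): Gate of the counting tray: middle of the gap, on the tray floor, in the plane of the gate wall's inner face. x points level out of the tray, through the gate and over the slot; y along the gate wall; z up. Gap 41 mm wide with rolled edges, wall 2.5 mm thick, 14 mm high. The floor ends 2 mm past this point: a core falls in once its centre is a few mm past that edge, so the pusher need not enter the gate.
- tray_mid (a point): Middle of the tray floor, on its upper face, axes as the gate's. Fixed aluminium counting tray on legs: level floor 80 mm above the bench, inside 220 mm along x (the gate is in the middle of the +x wall, 110 mm away) by 290 mm along y, with a rim 14 mm high and 2.5 mm thick all round.
- slot (a point): Middle of the floor of the slot: the middle pocket of the black three-pocket bin docked behind the gate, open above, 60 mm long in the gate's x, 77 mm wide in y, its floor 76 mm below the tray floor; its far wall rises 12 mm above the tray floor.
- core_1_mid (a point): Centre (half-way up) of the first of three alike dark-grey ferrite ring cores: 31 mm outside, 19 mm hole, 13 mm high, 20 to 40 g, lying flat on the tray floor (centre 6.5 mm above it), slides easily.
- core_2_mid (a point): Centre (half-way up) of the second of three alike dark-grey ferrite ring cores: 31 mm outside, 19 mm hole, 13 mm high, 20 to 40 g, lying flat on the tray floor (centre 6.5 mm above it), slides easily.
- core_3_mid (a point): Centre (half-way up) of the third of three alike dark-grey ferrite ring cores: 31 mm outside, 19 mm hole, 13 mm high, 20 to 40 g, lying flat on the tray floor (centre 6.5 mm above it), slides easily.
- capacitor: Grey box-shaped film capacitor, 26.5 x 15 mm and 24 mm high, about 18 g, standing loose in the tray among the cores; origin at the centre of its underside. To stay where it is.
- heatsink: Small bare aluminium finned heat sink, 25 x 19 mm and 16 mm high, fins up, about 20 g, loose in the tray among the cores; origin at the centre of its underside. To stay where it is.
- spool_1: Solder spool standing on the bench, 62 mm across, 56 mm high; origin under its centre. Bystander.
- spool_2: Smaller solder spool standing on the bench, 52 mm across, 42 mm high; origin under its centre. Bystander.
- tin: Steel solvent tin standing on the bench, 58 x 95 mm, 131 mm high with its cap; origin under its centre. Bystander.
- tweezers: Steel tweezers lying on the bench, about 130 mm long, 15 mm wide, 8 mm high, along their x axis; origin under their middle. Bystander.
- board: Green circuit board lying on the bench, 75 x 120 mm, 13 mm high with its parts; origin under its centre. Bystander.

How it is judged (in metres and radians):
On the way, in this order (a step that is already met when the one before it is completed fails the run):
1. one core lies in the slot while the other two are still in the tray, short of the gate ((((x of core_1_mid in the frame of gate between 0.002 and 0.063 m and y of core_1_mid in the frame of gate between -0.041 and 0.041 m and z of core_1_mid in the frame of gate below -0.012 m) and (x of core_2_mid in the frame of gate between -0.22 and -0.026 m and z of core_2_mid in the frame of gate above 0 m) and (x of core_3_mid in the frame of gate between -0.22 and -0.026 m and z of core_3_mid in the frame of gate above 0 m)) or ((x of core_2_mid in the frame of gate between 0.002 and 0.063 m and y of core_2_mid in the frame of gate between -0.041 and 0.041 m and z of core_2_mid in the frame of gate below -0.012 m) and (x of core_1_mid in the frame of gate between -0.22 and -0.026 m and z of core_1_mid in the frame of gate above 0 m) and (x of core_3_mid in the frame of gate between -0.22 and -0.026 m and z of core_3_mid in the frame of gate above 0 m)) or ((x of core_3_mid in the frame of gate between 0.002 and 0.063 m and y of core_3_mid in the frame of gate between -0.041 and 0.041 m and z of core_3_mid in the frame of gate below -0.012 m) and (x of core_1_mid in the frame of gate between -0.22 and -0.026 m and z of core_1_mid in the frame of gate above 0 m) and (x of core_2_mid in the frame of gate between -0.22 and -0.026 m and z of core_2_mid in the frame of gate above 0 m)))), for 0.2 s.
2. two cores lie in the slot while the third is still in the tray, short of the gate ((((x of core_1_mid in the frame of gate between -0.22 and -0.026 m and z of core_1_mid in the frame of gate above 0 m) and (x of core_2_mid in the frame of gate between 0.002 and 0.063 m and y of core_2_mid in the frame of gate between -0.041 and 0.041 m and z of core_2_mid in the frame of gate below -0.012 m) and (x of core_3_mid in the frame of gate between 0.002 and 0.063 m and y of core_3_mid in the frame of gate between -0.041 and 0.041 m and z of core_3_mid in the frame of gate below -0.012 m)) or ((x of core_2_mid in the frame of gate between -0.22 and -0.026 m and z of core_2_mid in the frame of gate above 0 m) and (x of core_1_mid in the frame of gate between 0.002 and 0.063 m and y of core_1_mid in the frame of gate between -0.041 and 0.041 m and z of core_1_mid in the frame of gate below -0.012 m) and (x of core_3_mid in the frame of gate between 0.002 and 0.063 m and y of core_3_mid in the frame of gate between -0.041 and 0.041 m and z of core_3_mid in the frame of gate below -0.012 m)) or ((x of core_3_mid in the frame of gate between -0.22 and -0.026 m and z of core_3_mid in the frame of gate above 0 m) and (x of core_1_mid in the frame of gate between 0.002 and 0.063 m and y of core_1_mid in the frame of gate between -0.041 and 0.041 m and z of core_1_mid in the frame of gate below -0.012 m) and (x of core_2_mid in the frame of gate between 0.002 and 0.063 m and y of core_2_mid in the frame of gate between -0.041 and 0.041 m and z of core_2_mid in the frame of gate below -0.012 m)))), for 0.2 s.
At the end, for the whole second after the job is handed in: All three ring cores lie still in the middle pocket behind the gate, their centres at least 12 mm below the tray floor; the capacitor, the heat sink and the things on the bench are within 20 mm of where they were, capacitor and heat sink upright (within 0.3 rad) (x of core_1_mid in the frame of gate between 0.002 and 0.063 m and y of core_1_mid in the frame of gate between -0.041 and 0.041 m and z of each of core_1_mid, core_2_mid, core_3_mid in the frame of gate below -0.012 m and linear speed of each of core_1, core_2, core_3 below 0.03 m/s and x of core_2_mid in the frame of gate between 0.002 and 0.063 m and y of core_2_mid in the frame of gate between -0.041 and 0.041 m and x of core_3_mid in the frame of gate between 0.002 and 0.063 m and y of core_3_mid in the frame of gate between -0.041 and 0.041 m and distance of each of capacitor, heatsink, spool_1, spool_2, tin, tweezers, board from where it was at the start of the episode below 0.02 m and angle between each of capacitor, heatsink's own z axis and vertical below 0.3 rad); the robot touches nothing.
It fails at once if two cores in the gate together (centres within 16 mm before the gate and not yet dropped) ((x of each of core_2_mid, core_1_mid in the frame of gate above -0.016 m and z of each of core_2_mid, core_1_mid in the frame of gate above -0.002 m) or (x of each of core_3_mid, core_1_mid in the frame of gate above -0.016 m and z of each of core_3_mid, core_1_mid in the frame of gate above -0.002 m) or (x of each of core_3_mid, core_2_mid in the frame of gate above -0.016 m and z of each of core_3_mid, core_2_mid in the frame of gate above -0.002 m)).
It fails at once if a core is lifted: its centre more than 22 mm above the tray floor (z of any of core_1_mid, core_2_mid, core_3_mid in the frame of gate above 0.022 m).
It fails at once if a core is pinched or pressed hard by the fingers (more than 15 N) (contact force between the fingers and core_1 above 15 N or contact force between the fingers and core_2 above 15 N or contact force between the fingers and core_3 above 15 N).
It fails at once if the capacitor or the heat sink is shoved more than 20 mm or tipped over (distance of any of capacitor, heatsink from where it was at the start of the episode above 0.02 m or angle between any of capacitor, heatsink's own z axis and vertical above 0.5 rad).
It fails at once if a thing on the bench is moved more than 20 mm (distance of any of spool_1, spool_2, tin, tweezers, board from where it was at the start of the episode above 0.02 m).
It also fails if it takes over 72 s, if anything falls off the work surface, if the arm or the gripper's body presses on something with over 40 N, if the wrist force passes 120 N, or if a joint passes its speed limit or range.

## Robot

A 6-joint arm with a two-finger parallel gripper is mounted at the origin on the work surface. World frame = base frame: x ahead of the robot, y to its left, z up, the work surface at z = 0. Lengths are in m, angles in degrees, forces in N, time in s.
With the tool pointing down it reaches from about 0.35 to 0.875 m from the base axis. Payload 4.2 kg.
Tool frame: the origin (TCP) lies on the centre line of the jaws, within the pads' length; the fingertips stand tip_reach ahead of it and the grasp point (between the pads) is the TCP (tip_reach is the distance from the TCP to the fingertips, in m); z points along the fingers, y is the line along which they close (so a half turn about z gives the same grasp; the last joint's range is limited). The gripper opens to 87 mm and grips with 3 to 60 N. Pads are 19 mm wide; open, the fingers measure 117 mm over their backs; the gripper's body (75 mm by 190 mm) begins 51 mm behind the grasp point.
Start: joints at [-50.042, 22.042, 0.453, 0, -68.411, -14.817], TCP at [0.266, -0.566, 0.242] pointing down, gripper open.
Joint ranges: [-179.83, 179.83], [-69.29, 118.12], [-61.27, 80.66], [-181.25, 117.63], [-171.15, -9.14], [-177.46, 177.46]. Speed limits (degrees/s): [159.86, 159.86, 180, 180, 180, 180].

## Interface

Orientations are given as a 3x3 rotation matrix whose columns are the frame's x, y, z axes.
In Python, from station import sense, capture, finish_job, tip_reach gives the robot as it stands.
- The arm moves only by the tool arm_command, never from a script. Its argument "deltas" is a list of rows, each a list of 7 numbers: the turn, a rotation vector about the tool's x, y, z in rad, then the shift along the tool's x, y, z in cm, then the closure, from -1 (fully open) to 1 (shut), so that 0 is half open. In form: [[rx, ry, rz, dx, dy, dz, hand], ...]. A call has 1 to 8 rows; each row is the pose to reach, as a shift and turn from the pose commanded when the call began, along the tool's axes at that moment; what a row does not reach only later rows make up. A row lasts 1/12 s, in which the tool goes at most 41.7 mm and 7.16 degrees, less where a joint would pass 70% of its speed; a pose out of reach is approached as far as the arm can. A call with a gripper value outside its range is refused whole. The fingers move at their own pace and stop on an object; the grip force is fixed at half the most. Time passes only in rows, so rows that repeat a pose let the fingers close. It gives the time, the measured TCP pose, the force, the opening and the grip force at its end, in the units of the state.
- sense(): the state, without advancing time (a new reading comes with each control period).
- capture(name): name is "side" or "top" or "wrist"; returns a dict with "pixels" (384x512x3 uint8, blue, green, red), "fovy" (degrees; the focal length in pixels is half the picture's height over the tangent of half this angle, whatever the lens; pixels are square), "cx", "cy" (the principal point, pixels), "k1" (the pictures are not rectified: a ray, as slopes to the right and down, at radius r is drawn at 1 + k1 r^2 times it, then the intrinsics apply), "rvec" (rotation vector, rad) and "tvec" (3), from world to camera coordinates, as OpenCV has them. Camera axes: x right, y down, z forward; pixel columns grow to the right and rows downward; lengths in m; the calibration is good to about 2 mm. A picture is of the moment at which its call begins. There is no depth.
- finish_job(): hands the job in; it is judged then, once.
The state is a dict: "time_s": time; "joints": joint angles; "joint_velocities": joint speeds; "effort": joint torques, N m; "tcp_pos": TCP position; "ee_rot": TCP orientation; "wrist_force": force on the tool from outside, world axes, zero at the start; "moment": the same for the moment, N m; "gripper_width": opening from 0.0 (shut) to 1.0 (fully open); "gripper_force": force on a finger pad.
Only numpy, scipy, OpenCV 4.12 (cv2) and the standard library are available. Lean on these libraries where they do the work, as an engineer would, in place of code of your own. Each camera call takes 0.05 s, during which the arm holds its last target. There are 200 camera calls.

## Working session

There is one attempt and no reset: what is moved stays moved. The work goes in short steps, Python scripts to look and compute and a tool call to move; the robot and the scene stay as the last step left them, time stands still between calls to the robot, and variables do not carry over. Pictures are saved under pics/ and viewed, at most 10 in all, crops included, and the job is handed in when it is done.

Besides the shell and the picture viewer there is one more tool, called after "Emit:" by a JSON object that holds its "method" and its "body", one argument or row to a line. arm_command: Moves the arm, as the interface text tells. Its arguments: {"type":"object","properties":{"deltas":{"type":"array"}},"required":["deltas"]}

```bash
mkdir -p pics; cat > h.py <<'E'
import numpy as np, cv2
from station import sense, capture, finish_job, tip_reach
def K(c):
    f=192/np.tan(np.radians(c["fovy"])/2); return np.array([[f,0,c["cx"]],[0,f,c["cy"]],[0,0,1.]])
def cast(c,uv,z):
    uv=np.array(uv,float).reshape(-1,1,2)
    # forward model: d = s*(1+k1 r^2); invert iteratively via OpenCV
    s=cv2.undistortPoints(uv,K(c),np.array([c["k1"],0,0,0.])).reshape(-1,2)
    R=cv2.Rodrigues(np.array(c["rvec"],float))[0]; t=np.array(c["tvec"],float).ravel()
    o=-R.T@t; d=np.c_[s,np.ones(len(s))]@R
    return o+d*((z-o[2])/d[:,2])[:,None]
def proj(c,P):
    return cv2.projectPoints(np.array(P,float).reshape(-1,1,3),np.array(c["rvec"],float),np.array(c["tvec"],float),K(c),np.array([c["k1"],0,0,0.]))[0].reshape(-1,2)
E
python3 - <<'E'
from h import *
s=sense(); print(s["tcp_pos"],np.round(s["ee_rot"],3),tip_reach,s["time_s"])
a=capture("top");b=capture("side")
cv2.imwrite("pics/top0.png",cv2.resize(a["pixels"],(768,576)));cv2.imwrite("pics/side0.png",b["pixels"])
E
```

```text
[ 0.26527491 -0.56526144  0.24045177] [[-0.905 -0.425 -0.001]
 [-0.425  0.905  0.002]
 [ 0.     0.002 -1.   ]] 0.019 0.0
```

View pics/top0.png

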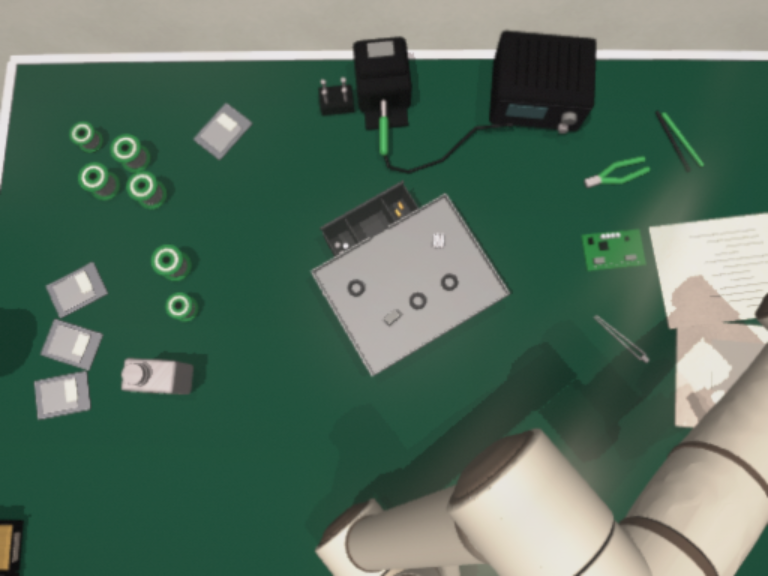

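View pics/side0.png

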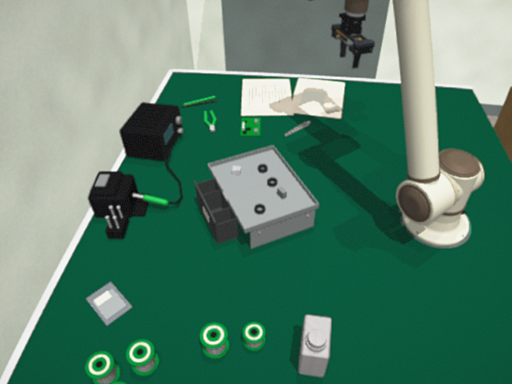

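The top view (1.5x scale) shows the tray with its corners at about (445,195), (509,293), (373,375) and (312,271). The bin is behind the upper-left wall. The cores are at (356,288), (418,300) and (450,282), the capacitor at (393,317) and the heat sink at (438,240). The side view agrees.

```bash
cat > meas.py <<'E'
from h import *
def tray(c):
    im=c["pixels"]; hsv=cv2.cvtColor(im,cv2.COLOR_BGR2HSV)
    m=((hsv[...,1]<60)&(hsv[...,2]>90)).astype(np.uint8)
    m[:,:200]=0;m[:,345:]=0;m[:110]=0;m[260:]=0
    m=cv2.morphologyEx(m,cv2.MORPH_CLOSE,np.ones((7,7)))
    m=cv2.morphologyEx(m,cv2.MORPH_OPEN,np.ones((9,9)))
    k=max(cv2.findContours(m,0,2)[0],key=cv2.contourArea)
    return cv2.minAreaRect(k),cv2.boxPoints(cv2.minAreaRect(k)),cv2.approxPolyDP(k,6,True).reshape(-1,2)
def darks(c,box):
    g=cv2.cvtColor(c["pixels"],cv2.COLOR_BGR2GRAY)
    mm=np.zeros_like(g);cv2.fillPoly(mm,[np.int32(box)],1);mm=cv2.erode(mm,np.ones((5,5)))
    m=((g<100)&(mm>0)).astype(np.uint8)
    out=[]
    for k in cv2.findContours(m,cv2.RETR_EXTERNAL,cv2.CHAIN_APPROX_NONE)[0]:
        if cv2.contourArea(k)>25: (x,y),r=cv2.minEnclosingCircle(k); out.append((x,y,r,cv2.contourArea(k)))
    return out
E
python3 - <<'E'
from meas import *
c=capture("top"); r,b,ap=tray(c)
print(r,"\n",ap)
P=cast(c,ap,.094);print(P.round(4))
b2=cast(c,b,.094);print(b2.round(4))
for i in range(4):print(np.linalg.norm(b2[i]-b2[i-1]))
for d in darks(c,b): print(np.round(d,1),cast(c,d[:2],.0865).round(4))
cr=c["pixels"][115:265,195:350]
cv2.imwrite("pics/crop.png",cv2.resize(cr,None,fx=5,fy=4 if 0 else 3.9,interpolation=cv2.INTER_CUBIC)[:600,:800])
E
```

```text
((270.7205810546875, 185.36764526367188), (89.17926788330078, 108.21561431884766), 59.03623962402344) 
 [[299 132]
 [223 162]
 [210 178]
 [245 247]
 [336 198]]
[[ 0.6961 -0.0852  0.094 ]
 [ 0.6089  0.1295  0.094 ]
 [ 0.563   0.165   0.094 ]
 [ 0.3719  0.0666  0.094 ]
 [ 0.5054 -0.1835  0.094 ]]
[[ 0.5718  0.1893  0.094 ]
 [ 0.7343 -0.0722  0.094 ]
 [ 0.5116 -0.1949  0.094 ]
 [ 0.36    0.0605  0.094 ]]
0.24784327486013258
0.30786497589080913
0.25424908521776546
0.2969755668576365
[278.2 200.2   5.3  76. ] [[ 0.5011 -0.0243  0.0865]]
[236.9 191.7   5.4  76.5] [[0.5254 0.0902 0.0865]]
[299.2 187.8   5.4  78.5] [[ 0.5359 -0.0833  0.0865]]
[250.5 151.5  51.7 501. ] [[0.6413 0.0527 0.0865]]
```

View pics/crop.png

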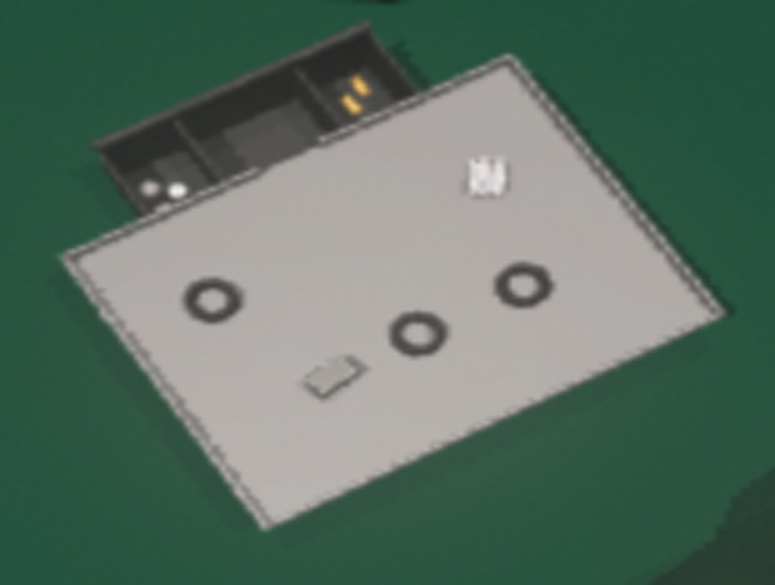

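The crop shows the gap in the upper-left wall, between about (262,168) and (320,143). The rim's outer corners are at (62,257), (512,55), (730,313) and (266,529). The capacitor's top is near (335,377) and the heat sink's near (488,178).

```bash
python3 - <<'E'
from meas import *
import json
c=capture("top")
f=lambda p:[( p[0]+.5)/5-.5+195,(p[1]+.5)/3.9-.5+115]
cor=[f(p) for p in [(62,257),(512,55),(730,313),(266,529)]]
P=cast(c,cor,.094)[:,:2]
M=np.array([[.1125,.1475],[.1125,-.1475],[-.1125,-.1475],[-.1125,.1475]])
# rigid fit
a=M-M.mean(0);b=P-P.mean(0);th=np.arctan2((a[:,0]*b[:,1]-a[:,1]*b[:,0]).sum(),(a*b).sum())
R=np.array([[np.cos(th),-np.sin(th)],[np.sin(th),np.cos(th)]]);t=P.mean(0)
print("tray mid",t,"yaw",np.degrees(th),"res",(P-(M@R.T+t)).round(4).tolist())
json.dump(dict(t=t.tolist(),th=th),open("tray.json","w"))
T=lambda p:((p-t)@R-[.11,0])*1000   # gate-frame mm
print("gap",T(cast(c,[f((262,168)),f((320,143))],.094)[:,:2]).round(1))
box=cor
for d in darks(c,np.array(cor)): print("core",T(cast(c,d[:2],.0865)[:,:2]).round(1))
print("cap",T(cast(c,[f((340,372))],.104)[:,:2]).round(1),"hs",T(cast(c,[f((488,178))],.092)[:,:2]).round(1))
E
```

```text
tray mid [ 0.53473303 -0.01099707] yaw 30.754927715325163 res [[-0.0001, -0.0001], [-0.0009, 0.0005], [0.0006, -0.0012], [0.0005, 0.0008]]
gap [[  1.6  18.8]
 [  0.9 -18.7]]
core [[-145.8    5.7]]
core [[-66.3  91.8]]
core [[-146.   -62.8]]
cap [[-149.4   58.2]] hs [[-69.6 -86.5]]
```

```bash
cat > where.py <<'E'
from meas import *
import json,sys
j=json.load(open("tray.json"));t=np.array(j["t"]);th=j["th"]
R=np.array([[np.cos(th),-np.sin(th)],[np.sin(th),np.cos(th)]])
T=lambda p:((np.asarray(p)[...,:2]-t)@R-[.11,0])*1000
def where(goal=None):
    s=sense();E=np.array(s["ee_rot"]);p=np.array(s["tcp_pos"])
    yaw=np.degrees(np.arctan2(-E[1,0],-E[0,0])-th)
    print("t",round(s["time_s"],2),"tcp gate mm",T(p).round(1),"tip z over floor",round((p[2]-tip_reach-.08)*1000,1),"phi",round((yaw+180)%360-180,2),"F",np.round(s["wrist_force"],1),"w",round(s["gripper_width"],3))
    if goal:
        g=R@(np.array(goal[:2])/1000+[.11,0])+t; w=np.r_[g,.08+tip_reach+goal[2]/1000]
        print("delta tool cm",((w-p)@E*100).round(2),"rz",round(-np.radians(goal[3]-yaw),4))
def cores():
    c=capture("top"); b=R@(np.array([[.1125,.1475],[.1125,-.1475],[-.1125,-.1475],[-.1125,.1475]]).T)+t[:,None]
    b=proj(c,np.c_[b.T,np.full(4,.094)])
    for d in darks(c,b): print("dark",T(cast(c,d[:2],.0865)).round(1),np.round(d[2:],1))
    return c
E
python3 - <<'E'
from where import *
where((-174,6,60,0))
E
```

```text
t 0.2 tcp gate mm [-625.  -338.8] tip z over floor 141.9 phi -5.62 F [0.1 0.2 0.4] w 1.003
delta tool cm [-41.51  38.72   8.23] rz -0.0981
```

Emit:
{"method": "arm_command", "body": {
  "deltas": [
    [0,0,-0.02,-2.6,2.4,0,0.54],
    [0,0,-0.04,-5.2,4.8,0,0.54],
    [0,0,-0.06,-7.8,7.3,0,0.54],
    [0,0,-0.08,-10.4,9.7,0,0.54],
    [0,0,-0.098,-13,12.1,0,0.54],
    [0,0,-0.098,-15.6,14.5,0,0.54],
    [0,0,-0.098,-18.2,17,0,0.54],
    [0,0,-0.098,-20.8,19.4,0,0.54]
  ]
}}

```text
time_s: 0.87
tcp_pos: [0.3715, -0.3, 0.2415]
ee_rot: [[-0.859, -0.511, 0.0], [-0.511, 0.859, 0.0], [-0.0, 0.0, -1.0]]
wrist_force: [0.8, -0.8, 0.3]
gripper_width: 0.481
gripper_force: 0.0
```

```bash
python3 - <<'E'
from where import *
where((-174,6,60,0))
E
```

```text
t 0.87 tcp gate mm [-398.1 -164.9] tip z over floor 142.5 phi -0.01 F [ 0.8 -0.8  0.3] w 0.481
delta tool cm [-22.4   17.1    8.26] rz -0.0002
```

Emit:
{"method": "arm_command", "body": {
  "deltas": [
    [0,0,0,-2.6,2.2,0,0.54],
    [0,0,0,-5.3,4.4,0,0.54],
    [0,0,0,-8,6.5,0,0.54],
    [0,0,0,-11,8.5,1,0.54],
    [0,0,0,-14,10.8,3,0.54],
    [0,0,0,-17,13,5,0.54],
    [0,0,0,-19.5,15,6.5,0.54],
    [0,0,0,-21.3,16,8,0.54]
  ]
}}

```text
time_s: 1.53
tcp_pos: [0.473, -0.0527, 0.1607]
ee_rot: [[-0.858, -0.513, 0.0], [-0.513, 0.858, 0.0], [-0.0, 0.0, -1.0]]
wrist_force: [0.3, -0.9, -0.4]
gripper_width: 0.232
gripper_force: 0.0
```

Emit:
{"method": "arm_command", "body": {
  "deltas": [
    [0,0,0,0,0,0,0.54],
    [0,0,0,0,0,0,0.54]
  ]
}}

```text
time_s: 1.7
tcp_pos: [0.4724, -0.0546, 0.1607]
ee_rot: [[-0.858, -0.513, -0.003], [-0.513, 0.858, -0.001], [0.002, 0.001, -1.0]]
wrist_force: [0.1, -0.2, -0.7]
gripper_width: 0.23
gripper_force: 0.0
```

```bash
python3 - <<'E'
from where import *
where((-174,6,4,0))
c=capture("wrist");cv2.imwrite("pics/w1.png",c["pixels"])
E
```

```text
t 1.7 tcp gate mm [-185.9   -5.6] tip z over floor 61.7 phi 0.13 F [ 0.1 -0.2 -0.7] w 0.23
delta tool cm [-1.2   1.15  5.76] rz 0.0023
```

View pics/w1.png

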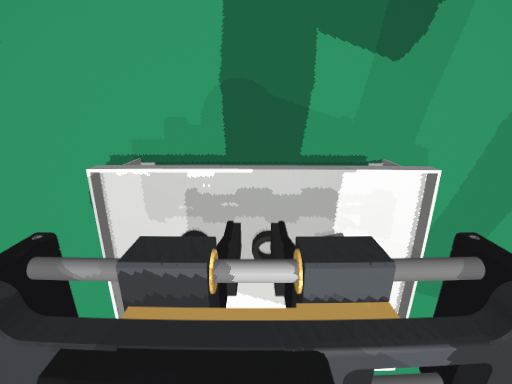

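The wrist view shows the fingers, half a centimetre or so off line, behind core A (265,243). The view past them is towards the rear rim. Now I'll lower the fingers behind A and push.

Emit:
{"method": "arm_command", "body": {
  "deltas": [
    [0,0,0,-0.4,0.6,0,0.54],
    [0,0,0,-0.8,1.15,0.5,0.54],
    [0,0,0,-0.8,1.15,2.5,0.54],
    [0,0,0,-0.8,1.15,4.2,0.54],
    [0,0,0,-0.8,1.15,5.2,0.54],
    [0,0,0,-0.8,1.15,5.75,0.54],
    [0,0,0,-0.8,1.15,5.75,0.54]
  ]
}}

```text
time_s: 2.33
tcp_pos: [0.4729, -0.0417, 0.1033]
ee_rot: [[-0.86, -0.511, -0.002], [-0.511, 0.86, -0.0], [0.002, 0.001, -1.0]]
wrist_force: [-0.5, -0.3, -0.2]
gripper_width: 0.233
gripper_force: 0.0
```

```bash
python3 - <<'E'
from where import *
where((-13,0,4,0))
E
```

```text
t 2.33 tcp gate mm [-178.8    5.2] tip z over floor 4.3 phi -0.05 F [-0.5 -0.3 -0.2] w 0.233
delta tool cm [-16.59  -0.51   0.  ] rz -0.0009
```

Emit:
{"method": "arm_command", "body": {
  "deltas": [
    [0,0,0,-0.4,0,0,0.54],
    [0,0,0,-1,0,0,0.54],
    [0,0,0,-1.8,-0.05,0,0.54],
    [0,0,0,-2.7,-0.1,0,0.54],
    [0,0,0,-3.6,-0.15,0,0.54],
    [0,0,0,-4.4,-0.2,0,0.54],
    [0,0,0,-5.0,-0.25,0,0.54],
    [0,0,0,-5.4,-0.25,0,0.54]
  ]
}}

```text
time_s: 3.0
tcp_pos: [0.5223, -0.0154, 0.104]
ee_rot: [[-0.859, -0.512, 0.0], [-0.512, 0.859, -0.0], [-0.0, -0.0, -1.0]]
wrist_force: [-1.2, -0.6, 0.0]
gripper_width: 0.23
gripper_force: 0.3
```

```bash
python3 - <<'E'
from where import *
where((-13,0,4,0))
c=cores();cv2.imwrite("pics/t2.png",cv2.resize(c["pixels"][115:265,195:350],None,fx=4,fy=3.9))
E
```

```text
t 3.0 tcp gate mm [-123.     2.6] tip z over floor 5.0 phi 0.02 F [-1.2 -0.6  0. ] w 0.23
delta tool cm [-11.    -0.26   0.1 ] rz 0.0003
dark [[-106.2    0.8]] [  44.2 1213.5]
dark [[-43.2 -63.4]] [ 18.2 311.5]
```

View pics/t2.png

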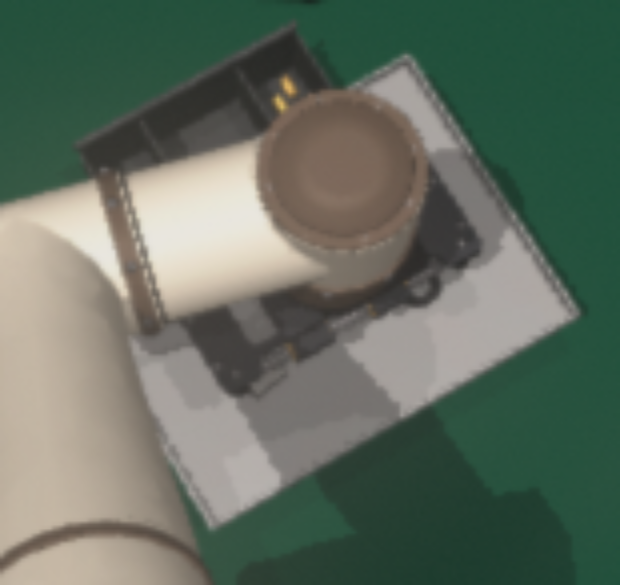

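The arm hides core A in the top view. Core C (422,288) is unmoved. The small pad force fits a nested core. I'll push on to just short of the gate and check with the side view.

Emit:
{"method": "arm_command", "body": {
  "deltas": [
    [0,0,0,-0.6,0,0.05,0.54],
    [0,0,0,-1.4,-0.05,0.1,0.54],
    [0,0,0,-2.4,-0.1,0.1,0.54],
    [0,0,0,-3.4,-0.15,0.1,0.54],
    [0,0,0,-4.4,-0.2,0.1,0.54],
    [0,0,0,-5.4,-0.25,0.1,0.54],
    [0,0,0,-6.2,-0.25,0.1,0.54],
    [0,0,0,-6.7,-0.25,0.1,0.54]
  ]
}}

```text
time_s: 3.72
tcp_pos: [0.5814, 0.0168, 0.1029]
ee_rot: [[-0.859, -0.512, 0.0], [-0.512, 0.859, -0.0], [-0.0, -0.0, -1.0]]
wrist_force: [-0.7, 0.7, -0.1]
gripper_width: 0.227
gripper_force: 0.2
```

```bash
python3 - <<'E'
from where import *
where((-13,0,4,0))
c=capture("side");cv2.imwrite("pics/s2.png",cv2.resize(c["pixels"][130:260,180:330],None,fx=5,fy=4.6,interpolation=cv2.INTER_CUBIC))
E
```

```text
t 3.72 tcp gate mm [-55.7   0.1] tip z over floor 3.9 phi 0.02 F [-0.7  0.7 -0.1] w 0.227
delta tool cm [-4.27 -0.01 -0.01] rz 0.0004
```

View pics/s2.png

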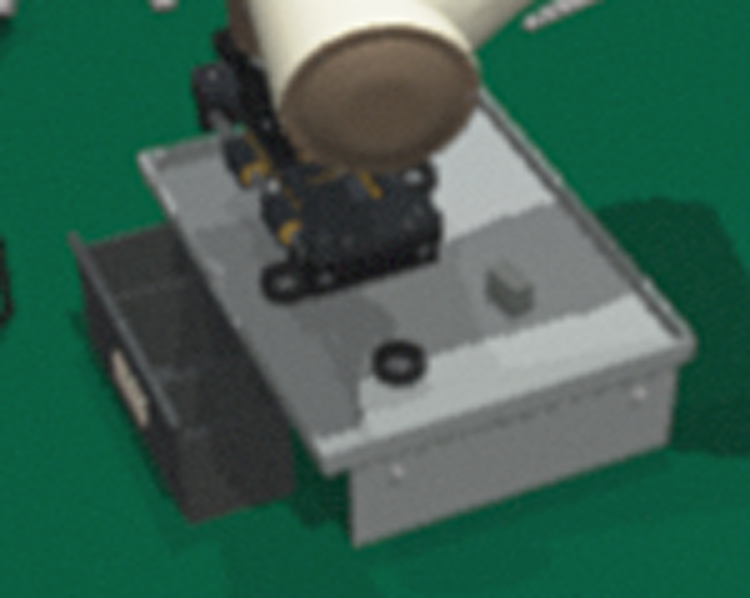

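The side view shows core A at (285,283), nested ahead of the fingertips in line with the gate. B (400,362) and the capacitor (510,290) are undisturbed. I'll check the distance and then finish the push.

```bash
python3 - <<'E'
from where import *
c=capture("side");f=lambda p:[(p[0]+.5)/5-.5+180,(p[1]+.5)/4.6-.5+130]
print(T(cast(c,[f((285,283)),f((400,362))],.0865)).round(1))
E
```

```text
[[-35.    1.6]
 [-67.   92.7]]
```

Emit:
{"method": "arm_command", "body": {
  "deltas": [
    [0,0,0,-0.5,0,0,0.54],
    [0,0,0,-1.1,0,0,0.54],
    [0,0,0,-1.8,0,0,0.54],
    [0,0,0,-2.5,0,0,0.54],
    [0,0,0,-3.2,0,0,0.54],
    [0,0,0,-3.8,0,0,0.54],
    [0,0,0,-4.2,0,0,0.54],
    [0,0,0,-4.2,0,0,0.54]
  ]
}}

```text
time_s: 4.48
tcp_pos: [0.6172, 0.0382, 0.103]
ee_rot: [[-0.859, -0.512, 0.001], [-0.512, 0.859, 0.0], [-0.001, -0.0, -1.0]]
wrist_force: [-0.0, -1.4, 0.3]
gripper_width: 0.232
gripper_force: 0.0
```

```bash
python3 - <<'E'
from where import *
where((-183,-63,4,0))
c=capture("side");cv2.imwrite("pics/s3.png",cv2.resize(c["pixels"][130:260,180:330],None,fx=5,fy=4.6,interpolation=cv2.INTER_CUBIC))
E
```

```text
t 4.48 tcp gate mm [-14.    0.2] tip z over floor 4.0 phi 0.03 F [-0.  -1.4  0.3] w 0.232
delta tool cm [ 1.69e+01 -6.31e+00 -1.00e-02] rz 0.0005
```

View pics/s3.png

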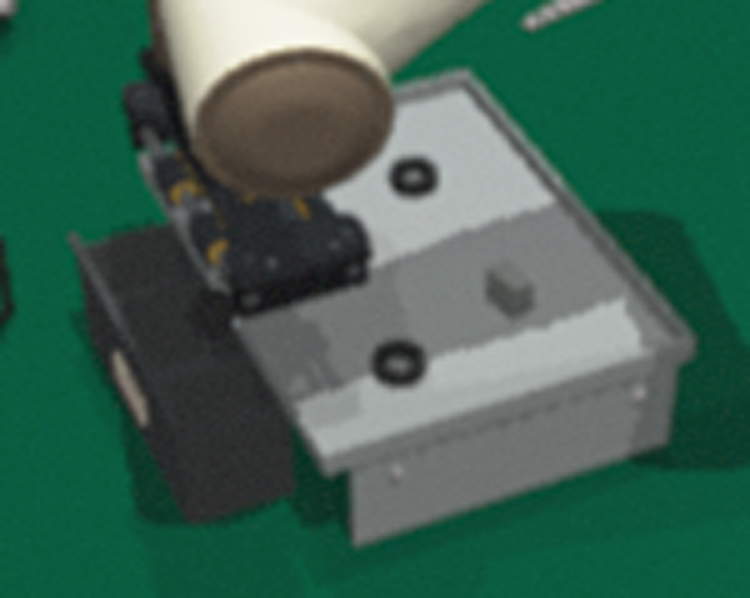

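No core is visible at the gate (about 225,300) and the pad force is 0, so A seems to have dropped. C (413,178) and B (400,362) are still in the tray. I'll lift, back off behind C and confirm.

Emit:
{"method": "arm_command", "body": {
  "deltas": [
    [0,0,0,0.5,0,-1.5,0.54],
    [0,0,0,1,0,-4,0.54],
    [0,0,0,4,-1,-5,0.54],
    [0,0,0,7.5,-2,-5,0.54],
    [0,0,0,11,-3.5,-5,0.54],
    [0,0,0,14,-5,-5,0.54],
    [0,0,0,16.5,-6.3,-5,0.54],
    [0,0,0,16.9,-6.3,-5,0.54]
  ]
}}

```text
time_s: 5.2
tcp_pos: [0.5, -0.1056, 0.1531]
ee_rot: [[-0.861, -0.508, -0.002], [-0.508, 0.861, 0.0], [0.001, 0.001, -1.0]]
wrist_force: [-0.0, 0.2, 1.2]
gripper_width: 0.229
gripper_force: 0.0
```

```bash
python3 - <<'E'
from where import *
where((-181,-63,4,0))
c=cores()
i=c["pixels"][115:265,195:350]; s=cv2.resize(capture("side")["pixels"][130:260,180:330],(390,585)) 
cv2.imwrite("pics/t4.png",np.hstack([cv2.resize(i,(400,585),interpolation=cv2.INTER_CUBIC),s]))
E
```

```text
t 5.2 tcp gate mm [-188.2  -63.6] tip z over floor 54.1 phi -0.23 F [-0.   0.2  1.2] w 0.229
delta tool cm [-0.73  0.05  5.01] rz -0.004
dark [[-167.5  -61.6]] [ 33. 871.]
dark [[-128.3 -140.9]] [12.3 46. ]
```

View pics/t4.png

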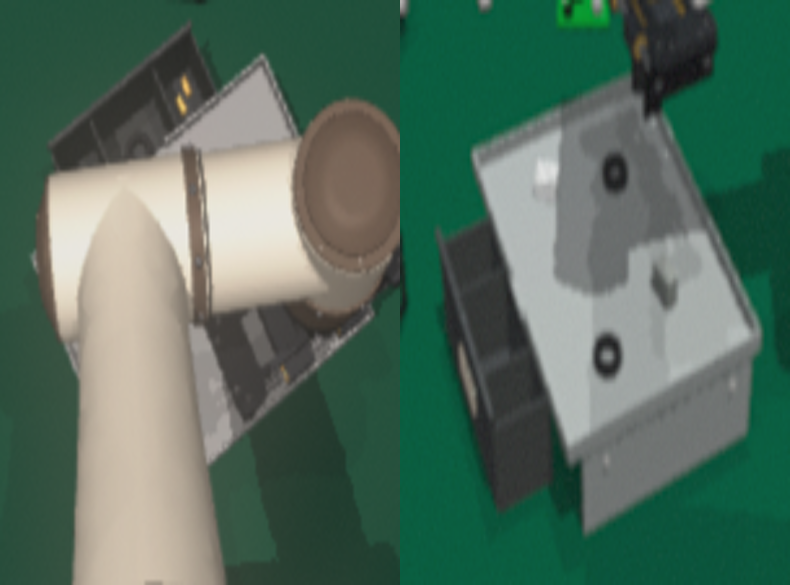

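In the left half (top view), a ring is lying in the middle pocket at (140,148). In the right half (side view), C (615,172) and B (607,355) are in place. I'll descend behind C and push diagonally in a nest.

Emit:
{"method": "arm_command", "body": {
  "deltas": [
    [0,0,0,-0.4,0,0.5,0.54],
    [0,0,0,-0.7,0,2,0.54],
    [0,0,0,-0.7,0,3.5,0.54],
    [0,0,0,-0.7,0,4.5,0.54],
    [0,0,0,-0.7,0,5.0,0.54],
    [0,0,0,-0.7,0,5.0,0.54]
  ]
}}

```text
time_s: 5.8
tcp_pos: [0.509, -0.0987, 0.1015]
ee_rot: [[-0.859, -0.512, -0.003], [-0.512, 0.859, -0.0], [0.003, 0.001, -1.0]]
wrist_force: [0.2, 0.1, -0.2]
gripper_width: 0.231
gripper_force: 0.0
```

```bash
cat >> where.py <<'E'
def side():
    c=capture("side"); b=R@(np.array([[.108,.143],[.108,-.143],[-.108,-.143],[-.108,.143]]).T)+t[:,None]
    for d in darks(c,proj(c,np.c_[b.T,np.full(4,.084)])): print("side dark",T(cast(c,d[:2],.0865)).round(1),np.round(d[2:],1))
E
python3 - <<'E'
from where import *
where((-55,0,4,0)); side()
E
```

```text
t 5.8 tcp gate mm [-176.9  -62.2] tip z over floor 2.5 phi 0.06 F [ 0.2  0.1 -0.2] w 0.231
delta tool cm [-12.2    6.21  -0.18] rz 0.001
side dark [[-65.7  92.9]] [ 5.4 74. ]
side dark [[-178.9  -46.1]] [ 20. 540.]
```

Emit:
{"method": "arm_command", "body": {
  "deltas": [
    [0,0,0,-0.5,0,-0.1,0.54],
    [0,0,0,-1.2,0,-0.2,0.54],
    [0,0,0,-2,0.4,-0.2,0.54],
    [0,0,0,-2.9,0.85,-0.2,0.54],
    [0,0,0,-3.8,1.3,-0.2,0.54],
    [0,0,0,-4.7,1.75,-0.2,0.54],
    [0,0,0,-5.5,2.15,-0.2,0.54],
    [0,0,0,-6.1,2.45,-0.2,0.54]
  ]
}}

```text
time_s: 6.52
tcp_pos: [0.5499, -0.0458, 0.1051]
ee_rot: [[-0.859, -0.512, 0.0], [-0.512, 0.859, 0.0], [-0.0, -0.0, -1.0]]
wrist_force: [0.3, 0.1, 0.2]
gripper_width: 0.23
gripper_force: 0.1
```

```bash
python3 - <<'E'
from where import *
where((-45,0,4,0)); side()
E
```

```text
t 6.52 tcp gate mm [-114.8  -37.7] tip z over floor 6.1 phi 0.06 F [0.3 0.1 0.2] w 0.23
delta tool cm [-6.98  3.76  0.21] rz 0.001
side dark [[-66.1  91.2]] [ 5.7 80. ]
side dark [[-148.2   60.2]] [ 5.1 28. ]
side dark [[-137.2  -36.9]] [ 24.  972.5]
```

Emit:
{"method": "arm_command", "body": {
  "deltas": [
    [0,0,0,-0.6,0.25,0.1,0.54],
    [0,0,0,-1.5,0.7,0.2,0.54],
    [0,0,0,-2.5,1.25,0.2,0.54],
    [0,0,0,-3.5,1.8,0.2,0.54],
    [0,0,0,-4.5,2.4,0.2,0.54],
    [0,0,0,-5.5,3.0,0.2,0.54],
    [0,0,0,-6.4,3.5,0.2,0.54],
    [0,0,0,-7,3.75,0.2,0.54]
  ]
}}

```text
time_s: 7.23
tcp_pos: [0.5909, 0.0225, 0.103]
ee_rot: [[-0.859, -0.512, 0.0], [-0.512, 0.859, 0.0], [-0.0, -0.0, -1.0]]
wrist_force: [-0.3, -0.0, 0.2]
gripper_width: 0.23
gripper_force: 0.1
```

```bash
python3 - <<'E'
from where import *
where((-13.5,0,4,0)); side()
c=capture("side");cv2.imwrite("pics/s5.png",cv2.resize(c["pixels"][130:260,180:330],None,fx=5,fy=4.6,interpolation=cv2.INTER_CUBIC))
E
```

```text
t 7.23 tcp gate mm [-44.6   0. ] tip z over floor 4.0 phi 0.06 F [-0.3 -0.   0.2] w 0.23
delta tool cm [-3.11 -0.01  0.  ] rz 0.0011
side dark [[-149.9   63.3]] [ 5.4 43.5]
side dark [[-94.8 -22.2]] [  35.2 1615.5]
```

View pics/s5.png

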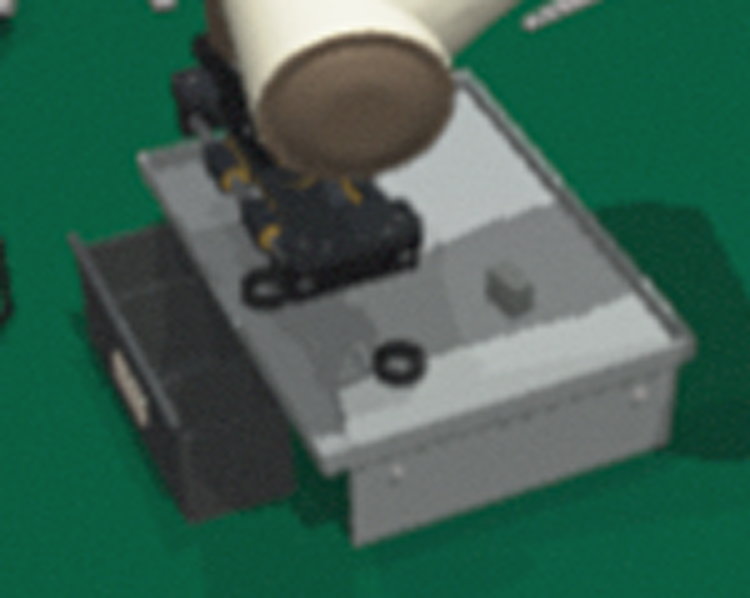

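Core C is nested at (265,288) just before the gate, and B (400,362) hasn't moved. I'll push C through.

Emit:
{"method": "arm_command", "body": {
  "deltas": [
    [0,0,0,-0.5,0,0,0.54],
    [0,0,0,-1.1,0,0,0.54],
    [0,0,0,-1.7,0,0,0.54],
    [0,0,0,-2.3,0,0,0.54],
    [0,0,0,-2.8,0,0,0.54],
    [0,0,0,-3.1,0,0,0.54],
    [0,0,0,-3.15,0,0,0.54],
    [0,0,0,-3.15,0,0,0.54]
  ]
}}

```text
time_s: 8.0
tcp_pos: [0.6173, 0.0371, 0.1029]
ee_rot: [[-0.859, -0.511, -0.0], [-0.511, 0.859, 0.0], [0.0, 0.0, -1.0]]
wrist_force: [0.2, 0.6, 0.8]
gripper_width: 0.231
gripper_force: 0.0
```

Emit:
{"method": "arm_command", "body": {
  "deltas": [
    [0,0,0,0.3,0,-1,0.54],
    [0,0,0,0.8,0,-3.5,0.54],
    [0,0,0,1.5,0,-6,0.54],
    [0,0,0.1,3,3,-6,0.54],
    [0,0,0.2,4,6,-6,0.54],
    [0,0,0.3,5.3,9,-6,0.54],
    [0,0,0.4,5.3,11.5,-6,0.54],
    [0,0,0.5,5.3,12.2,-6,0.54]
  ]
}}

```text
time_s: 8.67
tcp_pos: [0.507, 0.1162, 0.1644]
ee_rot: [[-0.999, -0.034, 0.001], [-0.034, 0.999, 0.001], [-0.001, 0.001, -1.0]]
wrist_force: [0.9, 0.3, -0.2]
gripper_width: 0.232
gripper_force: 0.0
```

```bash
python3 - <<'E'
from where import *
where((-66.5,121,60,-90)); side()
E
```

```text
t 8.67 tcp gate mm [-68.8 123.5] tip z over floor 65.4 phi -28.8 F [ 0.9  0.3 -0.2] w 0.232
delta tool cm [-0.32 -0.11  0.54] rz 1.0681
side dark [[-116.    19.6]] [  34.8 1654. ]
```

Emit:
{"method": "arm_command", "body": {
  "deltas": [
    [0,0,0.1,0,0,0,0.54],
    [0,0,0.2,-0.1,0,0,0.54],
    [0,0,0.3,-0.2,-0.1,0,0.54],
    [0,0,0.4,-0.3,-0.1,0,0.54],
    [0,0,0.5,-0.3,-0.1,0,0.54],
    [0,0,0.6,-0.3,-0.1,0,0.54],
    [0,0,0.7,-0.3,-0.1,0,0.54],
    [0,0,0.8,-0.3,-0.1,0,0.54]
  ]
}}

```text
time_s: 9.38
tcp_pos: [0.5125, 0.1133, 0.1637]
ee_rot: [[-0.72, 0.694, 0.001], [0.694, 0.72, 0.0], [-0.0, 0.001, -1.0]]
wrist_force: [-0.1, -0.7, -0.3]
gripper_width: 0.23
gripper_force: 0.0
```

Emit:
{"method": "arm_command", "body": {
  "deltas": [
    [0,0,0.1,0,0,0,0.54],
    [0,0,0.2,0,0,0,0.54],
    [0,0,0.26,0,0,0,0.54],
    [0,0,0.26,0,0,0,0.54]
  ]
}}

```text
time_s: 9.72
tcp_pos: [0.5149, 0.1092, 0.1636]
ee_rot: [[-0.526, 0.85, -0.003], [0.85, 0.527, 0.008], [0.008, 0.001, -1.0]]
wrist_force: [-0.8, -0.6, 0.6]
gripper_width: 0.231
gripper_force: 0.0
```

```bash
python3 - <<'E'
from where import *
where((-66.5,121,4,-90)); side(); c=cores()
cv2.imwrite("pics/t6.png",np.hstack([cv2.resize(c["pixels"][115:265,195:350],(400,390),interpolation=cv2.INTER_CUBIC),cv2.resize(capture("side")["pixels"][130:260,180:330],(400,390))]))
E
```

```text
t 9.72 tcp gate mm [-65.5 113.4] tip z over floor 64.6 phi -88.98 F [-0.8 -0.6  0.6] w 0.231
delta tool cm [ 0.71 -0.09  6.07] rz 0.0177
side dark [[-20.1 123.5]] [ 4.9 30. ]
side dark [[-142.8   64.6]] [ 5.6 48.5]
side dark [[-97.3   6.3]] [  38.3 1948. ]
dark [[-71.6  92.9]] [  29.6 1096. ]
```

View pics/t6.png

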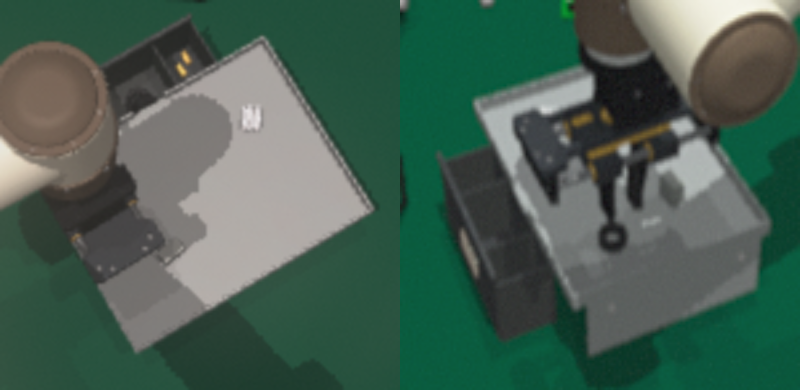

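In the top view, C is gone from the tray and dark rings show in the middle pocket (140,97). In the side view, B is at (612,237) beside the raised fingers. I'll descend outboard of B.

Emit:
{"method": "arm_command", "body": {
  "deltas": [
    [0,0,0.018,0.5,-0.1,0,0.54],
    [0,0,0.018,0.9,-0.1,0.3,0.54],
    [0,0,0.018,0.9,-0.1,2,0.54],
    [0,0,0.018,0.9,-0.1,4,0.54],
    [0,0,0.018,0.9,-0.1,5.5,0.54],
    [0,0,0.018,0.9,-0.1,6,0.54],
    [0,0,0.018,0.9,-0.1,6,0.54]
  ]
}}

```text
time_s: 10.45
tcp_pos: [0.5102, 0.1128, 0.1014]
ee_rot: [[-0.517, 0.856, -0.012], [0.856, 0.517, 0.015], [0.02, -0.003, -1.0]]
wrist_force: [0.7, -0.1, 0.3]
gripper_width: 0.231
gripper_force: 0.0
```

```bash
python3 - <<'E'
from where import *
where((-66.5,21,4,-90))
E
```

```text
t 10.45 tcp gate mm [-67.8 118.9] tip z over floor 2.4 phi -89.62 F [ 0.7 -0.1  0.3] w 0.231
delta tool cm [-9.78  0.06 -0.35] rz 0.0066
```

Emit:
{"method": "arm_command", "body": {
  "deltas": [
    [0,0,0,-0.4,0,-0.2,0.54],
    [0,0,0,-1,0,-0.3,0.54],
    [0,0,0,-1.8,0,-0.3,0.54],
    [0,0,0,-2.6,0,-0.3,0.54],
    [0,0,0,-3.4,0.05,-0.3,0.54],
    [0,0,0,-4.2,0.05,-0.3,0.54],
    [0,0,0,-4.8,0.05,-0.3,0.54],
    [0,0,0,-5.2,0.05,-0.3,0.54]
  ]
}}

```text
time_s: 11.12
tcp_pos: [0.5389, 0.0678, 0.1048]
ee_rot: [[-0.516, 0.857, -0.009], [0.856, 0.516, 0.017], [0.019, 0.001, -1.0]]
wrist_force: [0.1, 0.1, 0.1]
gripper_width: 0.229
gripper_force: 0.2
```

```bash
python3 - <<'E'
from where import *
where((-66.5,21,4,-90))
E
```

```text
t 11.12 tcp gate mm [-66.1  65.5] tip z over floor 5.8 phi -89.69 F [0.1 0.1 0.1] w 0.229
delta tool cm [-4.46 -0.06  0.09] rz 0.0053
```

Emit:
{"method": "arm_command", "body": {
  "deltas": [
    [0,0,0,-0.5,0,0.05,0.54],
    [0,0,0,-1.2,0,0.1,0.54],
    [0,0,0,-2,0,0.1,0.54],
    [0,0,0,-2.8,0,0.1,0.54],
    [0,0,0,-3.5,0,0.1,0.54],
    [0,0,0,-4,0,0.1,0.54],
    [0,0,0,-4.3,0,0.1,0.54],
    [0,0,0,-4.4,0,0.1,0.54]
  ]
}}

```text
time_s: 11.78
tcp_pos: [0.5614, 0.0306, 0.1029]
ee_rot: [[-0.516, 0.856, -0.009], [0.856, 0.516, 0.017], [0.019, 0.001, -1.0]]
wrist_force: [-0.3, 0.9, 0.7]
gripper_width: 0.227
gripper_force: 0.2
```

Emit:
{"method": "arm_command", "body": {
  "deltas": [
    [0,0,0,0.4,0,0,0.54],
    [0,0,0,1.2,0,-1,0.54],
    [0,0,0,2.5,0,-3.5,0.54],
    [0,0,-0.1,3,1,-6.5,0.54],
    [0,0,-0.2,3,3,-6.5,0.54],
    [0,0,-0.3,3,5,-6.5,0.54],
    [0,0,-0.4,3,5.5,-6.5,0.54],
    [0,0,-0.5,3,5.5,-6.5,0.54]
  ]
}}

```text
time_s: 12.45
tcp_pos: [0.5942, 0.086, 0.1695]
ee_rot: [[-0.867, 0.498, -0.008], [0.498, 0.867, 0.017], [0.015, 0.011, -1.0]]
wrist_force: [-0.8, -0.2, 0.2]
gripper_width: 0.228
gripper_force: 0.0
```

```bash
python3 - <<'E'
from where import *
where((-120,0,60,0)); side(); cores()
E
```

```text
t 12.45 tcp gate mm [-9.4 52.9] tip z over floor 70.5 phi -60.6 F [-0.8 -0.2  0.2] w 0.228
delta tool cm [  0.8  -12.25   0.92] rz -1.0578
side dark [[-148.8   64.2]] [ 5.4 46.5]
side dark [[-74.9 -19.9]] [  37.3 1132.5]
dark [[-16.3  34.6]] [  32.6 1146.5]
```

Emit:
{"method": "arm_command", "body": {
  "deltas": [
    [0,0,-0.1,0.1,-2,0,0.54],
    [0,0,-0.2,0.2,-4.5,0,0.54],
    [0,0,-0.3,0.4,-7,0,0.54],
    [0,0,-0.4,0.6,-9.5,0,0.54],
    [0,0,-0.5,0.8,-11.5,0,0.54],
    [0,0,-0.6,0.8,-12.2,0,0.54],
    [0,0,-0.7,0.8,-12.2,0,0.54],
    [0,0,-0.8,0.8,-12.2,0,0.54]
  ]
}}

```text
time_s: 13.22
tcp_pos: [0.5242, -0.0176, 0.1684]
ee_rot: [[-0.963, -0.27, -0.008], [-0.27, 0.963, 0.017], [0.004, 0.019, -1.0]]
wrist_force: [0.4, 0.6, 0.1]
gripper_width: 0.232
gripper_force: 0.0
```

Emit:
{"method": "arm_command", "body": {
  "deltas": [
    [0,0,-0.1,0,0,0,0.54],
    [0,0,-0.2,0,0,0,0.54],
    [0,0,-0.26,0,0,0,0.54],
    [0,0,-0.26,0,0,0,0.54],
    [0,0,-0.26,0,0,0,0.54]
  ]
}}

```text
time_s: 13.63
tcp_pos: [0.5247, -0.017, 0.168]
ee_rot: [[-0.863, -0.505, -0.009], [-0.505, 0.863, 0.017], [-0.001, 0.019, -1.0]]
wrist_force: [-0.0, -0.1, 0.4]
gripper_width: 0.229
gripper_force: 0.0
```

```bash
python3 - <<'E'
from where import *
where((-100,0,4,0)); side(); cores(); print(np.round(sense()["ee_rot"],3))
E
```

```text
t 13.63 tcp gate mm [-121.7   -0. ] tip z over floor 69.0 phi -0.43 F [-0.  -0.1  0.4] w 0.229
delta tool cm [-2.16 -0.11  6.5 ] rz -0.0075
side dark [[-66.3   2.9]] [ 6. 91.]
side dark [[-129.4   18.7]] [ 19.3 203.5]
side dark [[-180.5  -96.5]] [ 13.3 276. ]
dark [[-87.4 -19.4]] [  46.7 1334. ]
dark [[-27.6 -92.2]] [ 19.2 203. ]
[[-0.863 -0.506 -0.009]
 [-0.506  0.863  0.017]
 [-0.001  0.019 -1.   ]]
```

Emit:
{"method": "arm_command", "body": {
  "deltas": [
    [0.019,0,-0.008,-1,0.1,0.5,0.54],
    [0.019,0,-0.008,-2.1,0.1,1.5,0.54],
    [0.019,0,-0.008,-2.1,0.1,3.5,0.54],
    [0.019,0,-0.008,-2.1,0.1,5.2,0.54],
    [0.019,0,-0.008,-2.1,0.1,6.2,0.54],
    [0.019,0,-0.008,-2.1,0.1,6.5,0.54],
    [0.019,0,-0.008,-2.1,0.1,6.5,0.54]
  ]
}}

```text
time_s: 14.32
tcp_pos: [0.5418, -0.0046, 0.1017]
ee_rot: [[-0.858, -0.514, -0.001], [-0.514, 0.858, -0.0], [0.001, 0.0, -1.0]]
wrist_force: [0.1, 0.3, 0.8]
gripper_width: 0.229
gripper_force: 0.0
```

```bash
python3 - <<'E'
from where import *
where((-13.5,0,4,0)); side()
E
```

```text
t 14.32 tcp gate mm [-100.6    1.9] tip z over floor 2.7 phi 0.21 F [0.1 0.3 0.8] w 0.229
delta tool cm [-8.71 -0.22 -0.14] rz 0.0036
side dark [[-147.6   63.7]] [ 5.8 51. ]
side dark [[-123.6  -18.4]] [  29.7 1423. ]
```

Emit:
{"method": "arm_command", "body": {
  "deltas": [
    [0,0,0,-0.5,0,-0.1,0.54],
    [0,0,0,-1.1,0,-0.1,0.54],
    [0,0,0,-1.8,-0.05,-0.1,0.54],
    [0,0,0,-2.6,-0.1,-0.1,0.54],
    [0,0,0,-3.4,-0.15,-0.1,0.54],
    [0,0,0,-4.2,-0.2,-0.1,0.54],
    [0,0,0,-4.8,-0.2,-0.1,0.54],
    [0,0,0,-5.2,-0.2,-0.1,0.54]
  ]
}}

```text
time_s: 15.03
tcp_pos: [0.5885, 0.0209, 0.1034]
ee_rot: [[-0.857, -0.515, 0.001], [-0.515, 0.857, 0.001], [-0.001, 0.0, -1.0]]
wrist_force: [-0.5, 0.2, 0.5]
gripper_width: 0.23
gripper_force: 0.2
```

```bash
python3 - <<'E'
from where import *
where((-13.5,0,4,0)); side()
E
```

```text
t 15.03 tcp gate mm [-47.5  -0.1] tip z over floor 4.4 phi 0.21 F [-0.5  0.2  0.5] w 0.23
delta tool cm [-3.4   0.    0.05] rz 0.0037
side dark [[-149.9   63.3]] [ 5.4 43.5]
side dark [[-94.9 -22.7]] [  35.1 1510.5]
```

Contact is good (pad force 0.2). I'll push the core through, then lift and back away.

Emit:
{"method": "arm_command", "body": {
  "deltas": [
    [0,0,0,-0.5,0,0,0.54],
    [0,0,0,-1.1,0,0,0.54],
    [0,0,0,-1.7,0,0,0.54],
    [0,0,0,-2.3,0,0,0.54],
    [0,0,0,-2.9,0,0,0.54],
    [0,0,0,-3.3,0,0,0.54],
    [0,0,0,-3.4,0,0,0.54],
    [0,0,0,-3.4,0,0,0.54]
  ]
}}

```text
time_s: 15.75
tcp_pos: [0.617, 0.0381, 0.1035]
ee_rot: [[-0.858, -0.514, 0.0], [-0.514, 0.858, 0.001], [-0.001, 0.0, -1.0]]
wrist_force: [1.2, 0.3, -0.6]
gripper_width: 0.232
gripper_force: 0.0
```

Emit:
{"method": "arm_command", "body": {
  "deltas": [
    [0,0,0,0.5,0,-1,0.54],
    [0,0,0,1.5,0,-4,0.54],
    [0,0,0,4,-1,-7,0.54],
    [0,0,0,7.5,-3,-9,0.54],
    [0,0,0,11,-5,-10,0.54],
    [0,0,0,14,-7,-10,0.54],
    [0,0,0,17,-9,-10,0.54],
    [0,0,0,20,-11,-10,0.54]
  ]
}}

```text
time_s: 16.42
tcp_pos: [0.5002, -0.1609, 0.205]
ee_rot: [[-0.857, -0.515, 0.003], [-0.515, 0.857, 0.001], [-0.002, -0.001, -1.0]]
wrist_force: [-0.1, 0.1, -0.3]
gripper_width: 0.227
gripper_force: 0.0
```

Emit:
{"method": "arm_command", "body": {
  "deltas": [
    [0,0,0,3,-2.5,0,0.54],
    [0,0,0,6,-5,0,0.54],
    [0,0,0,9,-7.5,0,0.54],
    [0,0,0,12,-10,0,0.54],
    [0,0,0,14,-12,0,0.54],
    [0,0,0,15,-13,0,0.54],
    [0,0,0,15,-13,0,0.54],
    [0,0,0,15,-13,0,0.54]
  ]
}}

```text
time_s: 17.08
tcp_pos: [0.4391, -0.3485, 0.2038]
ee_rot: [[-0.859, -0.512, 0.001], [-0.512, 0.859, 0.001], [-0.001, 0.0, -1.0]]
wrist_force: [-0.6, -0.2, 0.5]
gripper_width: 0.23
gripper_force: 0.0
```

```bash
python3 - <<'E'
from where import *
where(); side(); c=cores()
# dark-ring pixels in the pocket vs its floor
w=lambda x,y,z:np.r_[R@np.array([x+.11,y])+t,z]
g=cv2.cvtColor(c["pixels"],cv2.COLOR_BGR2GRAY)
p=proj(c,[w(.002,.038,.01),w(.06,.038,.01),w(.06,-.038,.01),w(.002,-.038,.01)]).round().astype(int)
x0,y0=p.min(0)-4;x1,y1=p.max(0)+5
print(x0,y0);print("\n".join(" ".join("%3d"%v for v in r) for r in g[y0:y1,x0:x1]))
# heatsink / capacitor centroids
hv=cv2.cvtColor(c["pixels"],cv2.COLOR_BGR2GRAY); m=((hv>215)*1).astype(np.uint8); m[:,:260]=0;m[:,320:]=0;m[:145]=0;m[180:]=0
M=cv2.moments(m,True); print("hs",T(cast(c,[[M["m10"]/M["m00"],M["m01"]/M["m00"]]],.092)) if M["m00"] else None)
E
```

```text
t 17.08 tcp gate mm [-364.8 -241.2] tip z over floor 104.8 phi 0.07 F [-0.6 -0.2  0.5] w 0.23
229 136
 66  66  66  67  66  67  66  67  68  68  72  76  76  79  69  53  47  44  43  44  44  44  45  44  42  46  51  59  58  47  45  51  55  69  72  78 111 179 158  96
 66  67  66  67  67  66  67  68  72  74  80  80  68  59  50  44  44  44  43  44  44  43  43  43  44  46  48  53  68  55  50  55  59  70  74  75  95 174 183 122
 66  67  66  66  66  67  70  72  76  79  69  59  51  46  45  44  44  44  44  44  44  43  44  44  44  46  48  49  63  64  57  57  58  63  73  81  82 123 172 135
 67  67  67  67  68  72  76  79  70  60  51  45  46  43  44  45  44  44  45  45  45  44  44  44  47  48  48  47  55  72  62  57  58  61  79 123  95  89 114  96
 67  68  69  72  76  76  71  66  54  47  45  44  44  44  45  44  45  45  44  44  45  45  46  46  55  58  50  48  50  65  67  62  60  68 110 178 133  92  85  78
 68  73  77  77  75  67  54  49  45  44  45  44  45  45  44  44  45  45  44  45  46  47  51  55  64  66  53  48  49  53  63  68  63  66  96 168 179 122  87  79
 72  76  76  66  57  50  45  45  45  4
[... 4254 characters left out ...]
169 170 170 170 170 170 170
104 116 142 157 165 168 168 169 169 168 169 169 169 169 169 169 169 169 169 169 170 169 169 169 169 170 169 170 169 170 169 170 170 169 169 170 170 169 170 170
141 156 164 168 168 169 168 169 169 169 169 169 169 169 170 169 169 169 168 169 170 170 170 170 171 170 170 169 169 169 169 169 169 170 169 170 170 170 169 170
162 167 168 169 169 168 169 169 168 168 169 169 169 169 169 169 169 169 170 170 170 170 170 170 170 170 170 169 169 169 169 170 169 170 170 170 170 170 170 170
168 168 168 168 169 169 169 169 169 169 169 168 169 169 169 169 169 171 170 170 170 171 170 170 170 170 170 170 169 170 170 169 171 170 170 170 169 170 170 170
hs [[-68.0991287  -87.43349472]]
```

```bash
python3 -c "
from station import finish_job
print(finish_job())"
```

```text
the job is handed in; nothing more can be done
None
```

I swept all three ferrite cores through the gate one at a time and handed the job in at about 17 s; no verdict came back. The last check found no cores left in the tray, dark rings in the middle pocket and the heat sink where it was. I did not re-measure the capacitor or the bench items, but the arm stayed clear of them.

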